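Load the bail magazine case and secure it

ROBOT

A 6-joint arm with a two-finger parallel gripper is mounted at the origin on the work surface. World frame = base frame: x ahead of the robot, y to its left, z up, the work surface at z = 0. Lengths are in m, angles in rad, forces in N, time in s.
With the tool pointing down it reaches from about 0.35 to 0.775 m from the base axis. Payload 5.5 kg.
Tool frame: the origin (TCP) lies midway between the tips of the shut fingers; the grasp point (between the pads) lies grasp_offset behind it (grasp_offset is the distance from the TCP to the grasp point, in m); z points along the fingers, y is the line along which they close (so a half turn about z gives the same grasp; the last joint's range is limited). The gripper opens to 85 mm and grips with 20 to 120 N. Pads are 22 mm wide; open, the fingers measure 114 mm over their backs; the gripper's body (76 mm by 85 mm) begins 54 mm behind the grasp point. The pads swing forward as they close: fully open they stand 13 mm farther back than shut.
Start: joints at [-1.479, 0.313, 0.046, 1.304, 0, 1.431], TCP at [0.132, -0.56, 0.231] pointing down, gripper open.
Joint ranges: [-2.76, 2.76], [-0.86, 1.69], [-1.03, 1.26], [-2.2, 2.34], [-1.47, 1.5], [-3.14, 3.14]. Speed limits (rad/s): [2.57, 2.57, 3.14, 3.14, 3.14, 3.14].

INTERFACE

Orientations are given as a unit quaternion [w, x, y, z].
In Python, from workcell import * gives the robot as it stands.
- The arm moves only by the tool step_arm, never from a script. Its argument "deltas" is a list of rows, each a list of 7 numbers: the shift along the world's x, y, z in mm, then the turn, a rotation vector about the world's x, y, z in degrees, then the gripper's target within -1 to 1 (fully open at 1, half-way at 0, shut at -1). A call has 1 to 5 rows; each row shifts and turns the commanded pose from where the row before left it; what a row does not reach is not made up. A row lasts 1/10 s, in which the tool goes at most 50 mm and 8.59 degrees, less where a joint would pass 70% of its speed; a pose out of reach is approached as far as the arm can. A call is refused whole if a number of a shift passes 50 or a number of a turn 8.59, either way. A call with a gripper value outside its range is refused whole. The fingers move at their own pace and stop on an object; "newtons" is the grip in N (left out, the last holds). Time passes only in rows, so rows that do not move let the fingers close. It gives the time, the measured TCP pose, the force, the opening and the grip force at its end, in the units of the state.
- get_state(): the state, without advancing time (a new reading comes with each control period).
- read_camera(name): name is "scene" or "top" or "wrist"; returns a dict with "image" (480x640x3 uint8, red, green, blue), "z_map" (480x640 float32, m along the optical axis (not along the pixel's ray), 0 where there is no reading), "K" (3x3 intrinsics, pixels), "dist_coeffs" ([k1, k2, p1, p2, k3] as OpenCV has them; the pictures are not rectified), "world_from_camera" (4x4, takes a point from camera to world coordinates). Camera axes: x right, y down, z forward; pixel columns grow to the right and rows downward; lengths in m; the calibration is good to about 2 mm. A picture is of the moment at which its call begins.
- hand_in(): hands the job in; it is judged then, once.
The state is a dict: "clock": time; "joint_pos": joint angles; "qvel": joint speeds; "tau": joint torques, N m; "tcp_pos": TCP position; "orientation": TCP orientation; "wrist_force": force on the tool from outside, world axes, zero at the start; "ft_torque": the same for the moment, N m; "finger_gap": finger opening in m; "grip_force": force on a finger pad.
Only numpy, scipy, OpenCV 4.12 (cv2) and the standard library are available. Lean on these libraries where they do the work, as an engineer would, in place of code of your own. Each camera call takes 0.05 s, during which the arm holds its last target. There are 200 camera calls.

TASK

Swing the turnbutton away from the mouth of the black case's low tunnel, lift every bail carrier out of its cavity in the grey tray, and push them lengthways, one behind another, into the tunnel until all are completely under the roof with nothing sticking out. Then turn the turnbutton back fully across the mouth to lock them in, and leave the mug, cone, ball, tin, tape and counter standing where they are.

Things in the scene. Friction and masses are not known exactly. Their poses are not given: they have to be found in the camera images.
- pair1_c (a point): bail pair in its blue carrier: a low block 84 mm long (its x), 40 mm wide (y), 20 mm high, about 110 g, with two short pale ash bails lying lengthways in it. Point: its centre, 10 mm above its underside. Starts in a cavity of the grey tray; 3 or 4 pairs are present. Either end may lead.
- pair2_c (a point): bail pair in its blue carrier: a low block 84 mm long (its x), 40 mm wide (y), 20 mm high, about 110 g, with two short pale ash bails lying lengthways in it. Point: its centre, 10 mm above its underside. Starts in a cavity of the grey tray; 3 or 4 pairs are present. Either end may lead.
- pair3_c (a point): bail pair in its blue carrier: a low block 84 mm long (its x), 40 mm wide (y), 20 mm high, about 110 g, with two short pale ash bails lying lengthways in it. Point: its centre, 10 mm above its underside. Starts in a cavity of the grey tray; 3 or 4 pairs are present. Either end may lead.
- pair4_c (a point): bail pair in its blue carrier: a low block 84 mm long (its x), 40 mm wide (y), 20 mm high, about 110 g, with two short pale ash bails lying lengthways in it. Point: its centre, 10 mm above its underside. Starts in a cavity of the grey tray; 3 or 4 pairs are present. Either end may lead.
- tray: grey moulded tray, fixed, 210 (x) x 190 mm (y), origin under its centre on the ledge. Four cavities, length along x, centred at x = -49 and +49, y = -44 and +44 mm, 3 mm larger than a carrier; floor 4 mm, wall tops 14 mm above the ledge. For the middle 50 mm of each cavity the walls beside it are missing, so fingers can reach down on both long sides.
- mouth (a point): middle of the case's tunnel mouth, on the tunnel floor, 4 mm above the ledge; x points into the tunnel, z up. Tunnel 43 mm wide (y), 23 mm high, 348 mm deep, closed at the far end: it takes four carriers end to end. Roof and side blocks begin at x = 0. Carriers slide freely on the floor, and one pushes those ahead of it.
- case: slim black aluminium case, fixed; origin on the ledge 4 mm below the mouth point, same axes. 360 mm long (x), 160 wide, deck 40 mm above the ledge; a 14 mm slot along the roof's middle shows what is inside. The tunnel floor runs on as a flat apron, 160 mm wide, from x = -130 mm to 0; two 10 mm high guide walls flare from 43 mm apart at x = 0 to 73 mm at x = -33 mm.
- turnbutton (a joint): steel bar 85 mm long, 12 wide, turning level about a vertical pivot, 12.5 to 22.5 mm above the ledge. 0 = closed: along +y of the mouth, barring it 14 mm in front of the roof edge. Grows anticlockwise seen from above: 1.57 points straight out from the mouth beside the lane, 2.8 (end stop) to the side, clear. Starts within 0.3 of closed; stays where left; 0.5 N at the peg turns it.
- pivot (a point): point on the turnbutton's pivot axis at x = -20, y = -50 mm from the mouth, 68.5 mm above the ledge (level with the top of the red peg); fixed
- red_peg (a point): top centre of the turnbutton's upright round red peg, 14 mm across, 68.5 mm above the ledge, 72 mm from the pivot axis; its upper 28 mm rise above the case's deck, so it can be pinched from above there and led round its arc
- mug: green ceramic mug, 80 mm across, 92 mm tall; to be left alone. Origin at its underside.
- cone: orange marker cone, base 130 x 130 mm, 150 mm tall; to be left alone. Origin at its underside.
- tin: brass-coloured wax tin, 48 mm across, 28 mm tall, standing on the case's deck near its closed end; to be left alone. Origin at its underside.
- tape: yellow roll of grip tape, 90 mm across, 38 mm tall; to be left alone. Origin at its underside.
- counter: round steel tally counter, 48 mm across, 32 mm tall; to be left alone. Origin at its underside.
- ball_c (a point): white practice ball with a red seam, 72 mm across, resting on the rubber ring seat; to be left alone. Point: its centre.
There are look-alikes about, which are no part of the job. What is shaped like the part that bears pair3_c but orange or yellow is not meant. What is shaped like the part that bears pair1_c but orange is not meant.

How it is judged:
By the outcome, as a careful person would: the job done as asked, in the order asked, and still so for the second after the job is handed in, with the robot touching nothing.
Of pair1, pair2, pair3, pair4 only 3 to 4 are there at a start; the rules pass over those that are not, and their reading is None.
At some moment in a run one of pair1, pair2, pair3, pair4 may be knocked a few centimetres aside while the robot is not near it.
Once in a run the grip may slacken for a moment while it holds something.
It also fails if it takes over 210 s, if anything falls off the work surface, if the arm or the gripper's body presses on something with over 40 N, if the wrist force passes 120 N, or if a joint passes its speed limit or range.

## Working session

There is one attempt and no reset: what is moved stays moved. The work goes in short steps, Python scripts to look and compute and a tool call to move; the robot and the scene stay as the last step left them, time stands still between calls to the robot, and variables do not carry over. Pictures are saved under pics/ and viewed, at most 14 in all, crops included, and the job is handed in when it is done.

Besides the shell and the picture viewer there is one more tool, called after "Emit:" as name(argument=value, ...) on one line, values as JSON. step_arm: Moves the arm, as the interface text tells. Its arguments: {"type":"object","properties":{"deltas":{"type":"array","items":{"type":"array","items":{"type":"number"}}},"newtons":{"type":"number"}},"required":["deltas"]}

```bash
mkdir -p pics; ls; cat > h.py <<'E'
from workcell import *
import numpy as np, cv2
def cam(n,save=None):
    c=read_camera(n)
    if save: cv2.imwrite('pics/'+save,c['image'][:,:,::-1])
    return c
def pts(c,uv):
    """world points from pixels with depth"""
    uv=np.atleast_2d(uv).astype(float)
    n=cv2.undistortPoints(uv[:,None],c['K'],c['dist_coeffs'])[:,0]
    z=c['z_map'][uv[:,1].astype(int),uv[:,0].astype(int)]
    p=np.c_[n*z[:,None],z]
    T=c['world_from_camera'];return p@T[:3,:3].T+T[:3,3]
def ray(c,uv,h):
    uv=np.atleast_2d(uv).astype(float)
    n=cv2.undistortPoints(uv[:,None],c['K'],c['dist_coeffs'])[:,0]
    T=c['world_from_camera'];d=np.c_[n,np.ones(len(n))]@T[:3,:3].T;o=T[:3,3]
    return o+d*((h-o[2])/d[:,2])[:,None]
def st():
    s=get_state()
    for k in ['clock','joint_pos','tcp_pos','orientation','wrist_force','finger_gap','grip_force']: print(k,np.round(s[k],4))
E
python3 - <<'E'
from h import *
s=get_state();st();print(s.keys())
for n in ['top','scene']:
    c=cam(n,n+'1.png');print(n,np.round(c['world_from_camera'],3).tolist(),c['K'].tolist())
import workcell;print([x for x in dir(workcell) if x[0]!='_'])
try: print(grasp_offset)
except Exception as e: print(e)
E
```

```text
pics
clock 0.0
joint_pos [-1.4786  0.314   0.045   1.3036  0.      1.4312]
tcp_pos [ 0.132  -0.5591  0.2304]
orientation [-9.000e-04  9.933e-01  1.156e-01  0.000e+00]
wrist_force [0.4569 0.4979 0.6865]
finger_gap 0.0852
grip_force 0.0
dict_keys(['clock', 'joint_pos', 'qvel', 'tau', 'tcp_pos', 'orientation', 'wrist_force', 'ft_torque', 'grip_force', 'finger_gap'])
top [[-0.007, -0.997, 0.071, 0.459], [-1.0, 0.009, 0.02, -0.039], [-0.02, -0.071, -0.997, 1.128], [0.0, 0.0, 0.0, 1.0]] [[466.77856108579095, 0.0, 312.30107662494896], [0.0, 466.77856108579095, 242.68624172608438], [0.0, 0.0, 1.0]]
scene [[0.8, 0.465, -0.379, 1.024], [0.6, -0.636, 0.486, -0.656], [-0.015, -0.616, -0.788, 1.085], [0.0, 0.0, 0.0, 1.0]] [[465.6787120148457, 0.0, 312.738813037501], [0.0, 465.6787120148457, 234.91661982716212], [0.0, 0.0, 1.0]]
['MotionError', 'get_state', 'grasp_offset', 'hand_in', 'read_camera']
0.0187
```

View pics/top1.png

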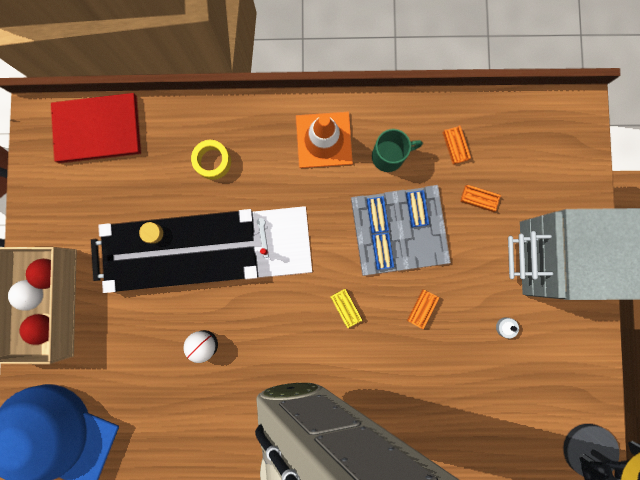

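View pics/scene1.png

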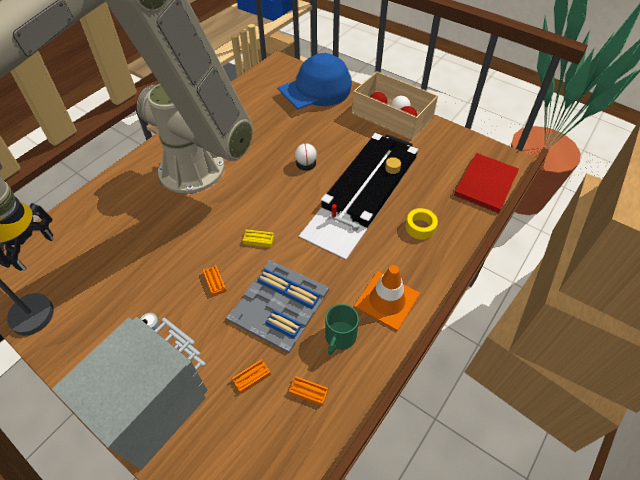

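The top view shows three blue carriers with ash bails in the tray at (378,215), (417,209) and (383,251). Orange look-alikes are at (457,145), (481,198) and (424,309), and a yellow one at (346,308). Only the blue ones, which sit in tray cavities, fit. The case mouth faces right at about (258,245), with the red peg at (264,252).

```bash
cat > m.py <<'E'
from h import *
def allpts(c):
    v,u=np.mgrid[0:480,0:640];return pts(c,np.c_[u.ravel(),v.ravel()]).reshape(480,640,3)
def bodies(c,P=None,lo=0.0,hi=0.06):
    """blue carrier regions -> centre, axis angle (ray at top height)"""
    hsv=cv2.cvtColor(c['image'],cv2.COLOR_RGB2HSV)
    return hsv
def rect(xy):
    (cx,cy),(w,h),a=cv2.minAreaRect((xy*1000).astype(np.float32))
    if w<h: w,h,a=h,w,a+90
    return np.round([cx,cy,w,h,a],1)
E
python3 - <<'E'
from m import *
c=cam('top');P=allpts(c);hsv=cv2.cvtColor(c['image'],cv2.COLOR_RGB2HSV)
print('table z',np.median(P[320:350,300:330,2]), 'apron z',np.median(P[220:265,285:300,2]))
def box(m,u0,v0,u1,v1):
    k=np.zeros_like(m);k[v0:v1,u0:u1]=m[v0:v1,u0:u1];return k
Z=P[...,2]
deck=box((Z>.033)&(Z<.047),100,200,262,298)
deck=cv2.morphologyEx(deck.astype(np.uint8),cv2.MORPH_OPEN,np.ones((5,5)))>0
print('deck',rect(P[deck][:,:2]),np.median(Z[deck]))
ap=box((hsv[...,1]<40)&(hsv[...,2]>190)&(Z<.012),270,200,320,285);
ap=cv2.morphologyEx(ap.astype(np.uint8),cv2.MORPH_OPEN,np.ones((3,3)))>0
print('apron',rect(P[ap][:,:2]),np.median(Z[ap]))
tr=box((Z>.009)&(Z<.03),345,180,455,280);tr=cv2.morphologyEx(tr.astype(np.uint8),cv2.MORPH_CLOSE,np.ones((3,3)))
n,l,s,_=cv2.connectedComponentsWithStats(tr);i=1+np.argmax(s[1:,4]);print('tray',s[i],rect(P[l==i][:,:2]))
h,sa,va=hsv[...,0],hsv[...,1],hsv[...,2]
blue=box((h>100)&(h<128)&(sa>110)&(va>50),345,180,455,280).astype(np.uint8)
blue=cv2.morphologyEx(blue,cv2.MORPH_CLOSE,np.ones((5,5)))
n,l,s,cc=cv2.connectedComponentsWithStats(blue)
for i in range(1,n):
    if s[i,4]>60: 
        uv=np.argwhere(l==i)[:,::-1]; print('blue',s[i],rect(ray(c,uv,.022)[:,:2]),np.median(Z[l==i]))
red=box(((h<6)|(h>174))&(sa>150)&(va>80),240,220,300,280)
print('red',np.argwhere(red)[:,::-1].mean(0),P[red].mean(0),P[red].max(0),red.sum())
im=c['image'][180:310,230:460,::-1];cv2.imwrite('pics/crop1.png',cv2.resize(im,None,fx=3.4,fy=3.4,interpolation=3))
s=cam('scene');
hs=cv2.cvtColor(s['image'],cv2.COLOR_RGB2HSV);r2=((hs[...,0]<6)|(hs[...,0]>174))&(hs[...,1]>150)&(hs[...,2]>80)
r2=box(r2,320,195,350,225);Q=pts(s,np.argwhere(r2)[:,::-1]);print('red scene',len(Q),Q[Q[:,2]>.055].mean(0),Q.max(0))
t=np.argwhere(red)[:,::-1]; print('ray',ray(c,[t.mean(0)],.0685))
E
```

```text
table z -0.0005314673613696641 apron z 0.003632196875394067
deck [521.4 300.8 364.3 162.2  95.2] 0.03938471825854939
apron [545.4  42.3 160.6 100.3   5.2] 0.0035405216314621235
tray [ 351  185  100   90 4717] [ 563.  -180.6  307.2  190.3   97.6]
blue [406 190  23  38 376] [ 617.8 -268.    84.7   43.7    7.5] 0.019432653169621505
blue [367 196  27  74 715] [ 561.6 -178.   171.8   42.4    7.2] 0.01955386355748523
red [263.20689655 251.03448276] [0.51720199 0.09403798 0.06423124] [0.52191714 0.10125408 0.07207322] 29
red scene 50 [0.5199126  0.09262947 0.06548646] [0.52740316 0.12065534 0.07317264]
ray [[0.51697617 0.09351784 0.0685    ]]
```

View pics/crop1.png

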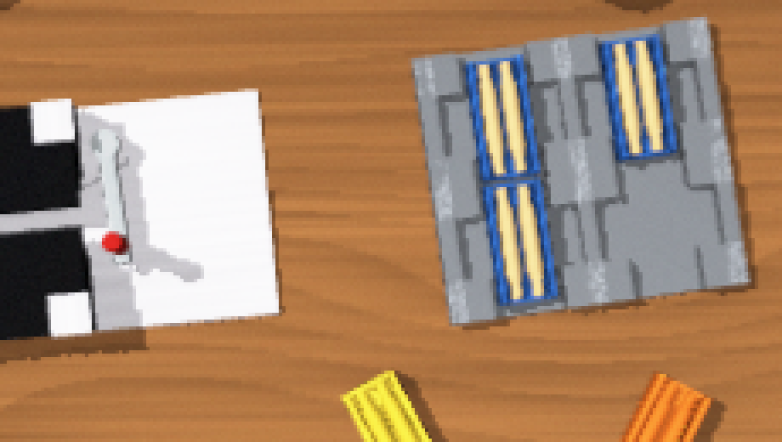

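Emit:
step_arm(deltas=[[22,37,0,0,0,8.2,1],[22,37,0,0,0,8.2,1],[22,37,0,0,0,8.2,1],[22,37,0,0,0,8.2,1],[22,37,0,0,0,8.2,1]], newtons=20)

```text
clock: 0.7
tcp_pos: [0.2426, -0.373, 0.2312]
orientation: [0.0, 0.889, 0.459, 0.0]
wrist_force: [-0.7, -0.4, 0.5]
finger_gap: 0.0851
grip_force: 0.0
```

Emit:
step_arm(deltas=[[22,37,0,0,0,8.2,1],[22,37,0,0,0,8.2,1],[22,37,0,0,0,8.2,1],[22,37,0,0,0,8.2,1],[22,37,0,0,0,8.2,1]])

```text
clock: 1.2
tcp_pos: [0.3526, -0.188, 0.2314]
orientation: [0.0, 0.672, 0.741, 0.0]
wrist_force: [0.1, -0.7, -0.2]
finger_gap: 0.0853
grip_force: 0.0
```

Emit:
step_arm(deltas=[[22,37,0,0,0,0,1],[22,37,0,0,0,0,1],[22,37,0,0,0,0,1],[22,30,0,0,0,0,1],[0,0,0,0,0,0,1]])

```text
clock: 1.7
tcp_pos: [0.4419, -0.0455, 0.2312]
orientation: [0.0, 0.672, 0.741, 0.001]
wrist_force: [-0.3, 0.1, -0.8]
finger_gap: 0.0852
grip_force: 0.0
```

Emit:
step_arm(deltas=[[25,40,0,0,0,0,1],[25,40,0,0,0,0,1],[26,39,0,0,0,0,1],[0,20,-30,0,0,0,1],[0,0,0,0,0,0,1]])

```text
clock: 2.2
tcp_pos: [0.5141, 0.0921, 0.1978]
orientation: [-0.002, 0.673, 0.74, -0.002]
wrist_force: [-0.9, -0.2, -0.8]
finger_gap: 0.0852
grip_force: 0.0
```

```bash
python3 - <<'E'
from m import *
c=cam('wrist','w1.png');P=allpts(c);hsv=cv2.cvtColor(c['image'],cv2.COLOR_RGB2HSV)
h,s,v=cv2.split(hsv);Z=P[...,2]
r=((h<6)|(h>174))&(s>150)&(v>80)&(Z>.06)&(Z<.08)
uv=np.argwhere(r)[:,::-1];print(len(uv),uv.mean(0) if len(uv) else 0);
if len(uv): print(P[r].mean(0),ray(c,[uv.mean(0)],.0685))
print(np.round(c['world_from_camera'],3).tolist());st()
E
```

```text
311 [325.55948553 217.66237942]
[0.51818556 0.09793675 0.06751972] [[0.51814952 0.09817548 0.0685    ]]
[[0.995, 0.095, 0.021, 0.508], [0.097, -0.953, -0.285, 0.164], [-0.007, 0.286, -0.958, 0.34], [0.0, 0.0, 0.0, 1.0]]
clock 2.25
joint_pos [ 2.1300e-02  2.2750e-01 -1.4760e-01  1.2005e+00 -5.0000e-04  1.4979e+00]
tcp_pos [0.5144 0.0908 0.1993]
orientation [-0.0016  0.673   0.7396 -0.0018]
wrist_force [-0.1521 -0.0866  0.4494]
finger_gap 0.0853
grip_force 0.0
```

View pics/w1.png

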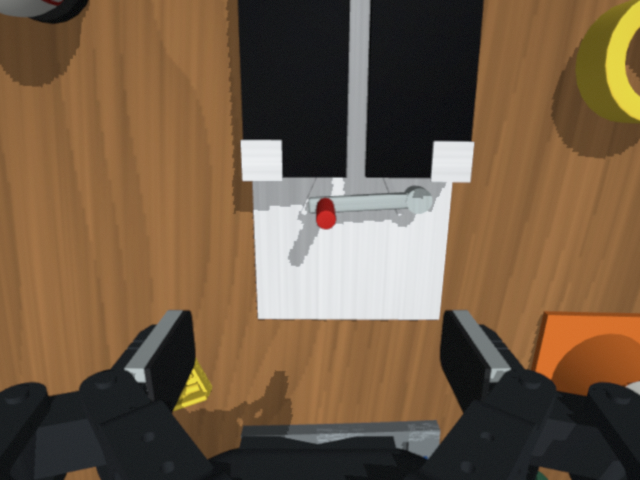

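```bash
python3 - <<'E'
from m import *
c=cam('wrist');P=allpts(c);Z=P[...,2]
d=((Z>.034)&(Z<.046)).astype(np.uint8);d[300:]=0;d=cv2.morphologyEx(d,cv2.MORPH_OPEN,np.ones((9,9)))
for u in (270,310,345,385,420,460):
    v=np.where(d[:,u])[0].max();print(u,v,ray(c,[[u,v+.5]],.04)[0])
for v in (50,100,150):
    us=np.where(d[v,200:520])[0]+200;print(v,us.min(),us.max(),ray(c,[[us.min(),v],[us.max()+1,v]],.04)[:,:2].tolist())
print('hub',ray(c,[[418,198]],.0225), 'apron',ray(c,[[258,319],[438,319]],.004))
E
```

```text
270 178 [0.47722161 0.11435103 0.04      ]
310 174 [0.50548677 0.11993753 0.04      ]
345 175 [0.5304206  0.12164566 0.04      ]
385 175 [0.55887087 0.12445995 0.04      ]
420 175 [0.58385747 0.12697215 0.04      ]
460 178 [0.61300682 0.12777896 0.04      ]
50 239 477 [[0.4507783912224729, 0.19839565494650854], [0.609551943354357, 0.21436890083847868]]
100 241 473 [[0.4538071148745689, 0.16638552803893855], [0.6127817444235921, 0.18223630732455387]]
150 241 470 [[0.45549472655132717, 0.13256041524851492], [0.6170850024329992, 0.14854148717895047]]
hub [[0.58951236 0.10760175 0.0225    ]] apron [[ 0.47081224 -0.01719153  0.004     ]
 [ 0.63007388 -0.00173425  0.004     ]]
```

Emit:
step_arm(deltas=[[4,5.5,-40,0,0,0,1],[0,0,-45,0,0,0,1],[0,0,-45,0,0,0,1],[0,0,-25,0,0,0,1],[0,0,0,0,0,0,1]])

```text
clock: 2.8
tcp_pos: [0.5173, 0.0941, 0.0439]
orientation: [-0.002, 0.675, 0.738, -0.002]
wrist_force: [-1.0, -0.4, 0.0]
finger_gap: 0.0855
grip_force: 0.0
```

Emit:
step_arm(deltas=[[0,0,0,0,0,0,-1],[0,0,0,0,0,0,-1],[0,0,0,0,0,0,-1],[0,0,0,0,0,0,-1],[0,0,0,0,0,0,-1]], newtons=25)

```text
clock: 3.3
tcp_pos: [0.5185, 0.0957, 0.0471]
orientation: [-0.001, 0.674, 0.739, -0.001]
wrist_force: [-7.4, -1.5, 13.5]
finger_gap: 0.0129
grip_force: 29.1
```

Emit:
step_arm(deltas=[[0,0,0,0,0,0,-1],[0,0,0,0,0,0,-1],[0,0,0,0,0,0,-1],[0,0,0,0,0,0,-1]])

```text
clock: 3.7
tcp_pos: [0.5187, 0.0957, 0.0472]
orientation: [-0.0, 0.674, 0.739, -0.001]
wrist_force: [-5.2, -1.8, 9.0]
finger_gap: 0.0128
grip_force: 25.8
```

```bash
python3 - <<'E'
import numpy as np
a=np.deg2rad(188.6+8.5*np.arange(19));p=71.9*np.c_[np.cos(a),np.sin(a)]
print(np.rad2deg(a[-1]),np.round(np.diff(p,axis=0),1).tolist())
E
```

```text
341.6 [[2.4, -10.4], [3.9, -9.9], [5.3, -9.2], [6.6, -8.4], [7.8, -7.3], [8.8, -6.1], [9.6, -4.7], [10.2, -3.2], [10.5, -1.7], [10.7, -0.1], [10.6, 1.5], [10.2, 3.0], [9.7, 4.5], [8.9, 5.9], [7.9, 7.1], [6.8, 8.2], [5.5, 9.1], [4.1, 9.8]]
```

Emit:
step_arm(deltas=[[2.4,-10.4,0,0,0,8.5,-1],[3.9,-9.9,0,0,0,8.5,-1],[5.3,-9.2,0,0,0,8.5,-1],[6.6,-8.4,0,0,0,8.5,-1],[7.8,-7.3,0,0,0,8.5,-1]])

```text
clock: 4.2
tcp_pos: [0.5461, 0.0502, 0.0473]
orientation: [0.0, 0.357, 0.934, -0.0]
wrist_force: [-1.3, 1.2, 4.0]
finger_gap: 0.0127
grip_force: 25.4
```

Emit:
step_arm(deltas=[[8.8,-6.1,0,0,0,8.5,-1],[9.6,-4.7,0,0,0,8.5,-1],[10.2,-3.2,0,0,0,8.5,-1],[10.5,-1.7,0,0,0,8.5,-1],[10.7,-0.1,0,0,0,8.5,-1]])

```text
clock: 4.7
tcp_pos: [0.5965, 0.0358, 0.0473]
orientation: [0.001, -0.006, 1.0, 0.001]
wrist_force: [-1.6, 4.9, 4.6]
finger_gap: 0.0129
grip_force: 25.4
```

Emit:
step_arm(deltas=[[10.6,1.5,0,0,0,8.5,-1],[10.2,3,0,0,0,8.5,-1],[9.7,4.5,0,0,0,8.5,-1],[8.9,5.9,0,0,0,8.5,-1],[0,0,0,0,0,0,-1]])

```text
clock: 5.2
tcp_pos: [0.6356, 0.0519, 0.0472]
orientation: [0.0, -0.297, 0.955, 0.001]
wrist_force: [-4.0, 4.5, 6.2]
finger_gap: 0.0131
grip_force: 25.7
```

Emit:
step_arm(deltas=[[7.9,7.1,0,0,0,8.5,-1],[6.8,8.2,0,0,0,8.5,-1],[5.5,9.1,0,0,0,8.5,-1],[4.1,9.8,0,0,0,8.5,-1],[0,0,0,0,0,0,-1]])

```text
clock: 5.7
tcp_pos: [0.6587, 0.0863, 0.0472]
orientation: [-0.0, -0.564, 0.826, 0.001]
wrist_force: [-4.6, 2.5, 7.0]
finger_gap: 0.0129
grip_force: 25.7
```

Emit:
step_arm(deltas=[[0,0,0,0,0,0,1],[0,0,0,0,0,0,1],[0,0,0,0,0,0,1],[0,0,0,0,0,0,1],[0,0,40,0,0,0,1]])

```text
clock: 6.2
tcp_pos: [0.6552, 0.0835, 0.0805]
orientation: [-0.005, -0.561, 0.828, 0.003]
wrist_force: [-0.2, 0.1, -0.4]
finger_gap: 0.0839
grip_force: 0.0
```

Emit:
step_arm(deltas=[[0,0,40,0,0,0,1],[0,0,40,0,0,0,1],[0,0,40,0,0,0,1],[-20,-40,0,0,0,-8.5,1],[-20,-40,0,0,0,-8.5,1]])

```text
clock: 6.7
tcp_pos: [0.6209, 0.0036, 0.2084]
orientation: [0.002, -0.431, 0.902, -0.001]
wrist_force: [0.4, -1.3, 0.1]
finger_gap: 0.0854
grip_force: 0.0
```

```bash
python3 - <<'E'
from m import *
st()
c=cam('top');P=allpts(c);Z=P[...,2];h,s,v=cv2.split(cv2.cvtColor(c['image'],cv2.COLOR_RGB2HSV))
r=((h<6)|(h>174))&(s>150)&(v>80)&(Z>.055)&(Z<.08)&(P[...,1]<.2)&(P[...,1]>-.1)
print(r.sum(),P[r].mean(0))
E
```

```text
clock 6.7
joint_pos [-1.2330e-01  4.0600e-01  1.2420e-01  1.2842e+00 -2.0000e-04 -1.0148e+00]
tcp_pos [0.6209 0.0036 0.2084]
orientation [ 0.002  -0.4311  0.9023 -0.0013]
wrist_force [ 0.4359 -1.3158  0.07  ]
finger_gap 0.0854
grip_force 0.0
0 [nan nan nan]<stdin>:5: RuntimeWarning: Mean of empty slice.
  ret = um.true_divide(
```

Emit:
step_arm(deltas=[[0,-45,10,0,0,-8.5,1],[0,-45,10,0,0,-8.5,1],[0,-45,0,0,0,-8.5,1],[0,-45,0,0,0,-8.5,1],[0,-15,0,0,0,-8.5,1]])

```text
clock: 7.25
tcp_pos: [0.6193, -0.1958, 0.226]
orientation: [0.0, -0.071, 0.997, -0.001]
wrist_force: [-0.0, 1.1, -0.1]
finger_gap: 0.0851
grip_force: 0.0
```

Emit:
step_arm(deltas=[[0,0,0,0,0,-1,0.2],[0,0,0,0,0,0,0.2],[0,0,0,0,0,0,0.2]])

```text
clock: 7.55
tcp_pos: [0.6196, -0.1898, 0.2263]
orientation: [-0.0, -0.07, 0.998, 0.0]
wrist_force: [0.4, 0.5, 0.3]
finger_gap: 0.0512
grip_force: 0.0
```

```bash
cat >> m.py <<'E'
def blues(c,zref=.024):
    """blue carriers seen: bail+blue mask above tray walls -> rects in mm at top height"""
    P=allpts(c);h,s,v=cv2.split(cv2.cvtColor(c['image'],cv2.COLOR_RGB2HSV))
    b=((h>100)&(h<128)&(s>110)&(v>40)&(P[...,2]<.06)&(P[...,2]>-.01)&(P[...,0]<.8)&(P[...,0]>.35)&(P[...,1]<.15)&(P[...,1]>-.4)).astype(np.uint8)
    n,l,st_,_=cv2.connectedComponentsWithStats(b,connectivity=4);out=[]
    for i in range(1,n):
        if st_[i,4]>150:
            uv=np.argwhere(l==i)[:,::-1];out.append(rect(ray(c,uv,zref)[:,:2]));print('blue',st_[i],out[-1],round(float(np.median(P[l==i][:,2])),4))
    return out
E
python3 - <<'E'
from m import *
st();c=cam('wrist','w2.png');blues(c)
P=allpts(c);np.save('P.npy',P)
E
```

```text
clock 7.55
joint_pos [-4.2120e-01  4.6200e-01  2.5350e-01  1.3628e+00  4.0000e-04 -5.6060e-01]
tcp_pos [ 0.6196 -0.1898  0.2263]
orientation [-1.000e-04 -6.960e-02  9.976e-01  3.000e-04]
wrist_force [0.3869 0.5486 0.3226]
finger_gap 0.0512
grip_force 0.0
blue [ 318   20   54  114 2584] [ 518.4 -183.6   83.2   39.8    7.8] 0.0225
blue [ 317  137   50  102 2153] [ 604.4 -172.3   84.    39.5    8.1] 0.0224
blue [ 197  138   56  101 2450] [ 618.1 -267.    83.5   42.6    7.8] 0.021
```

View pics/w2.png

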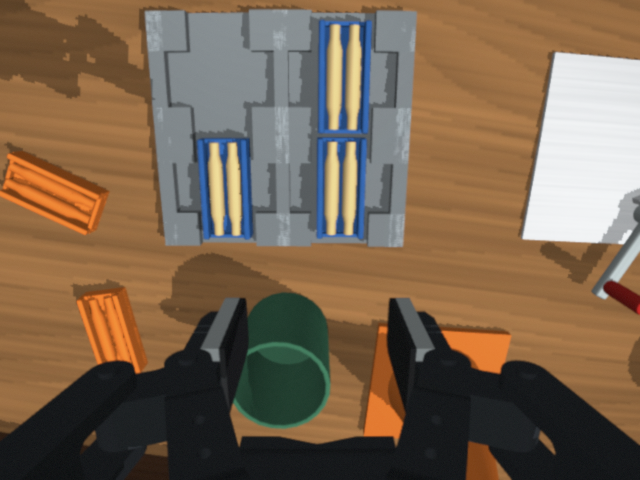

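Emit:
step_arm(deltas=[[-15.2,17.5,0,0,0,0,0.1],[0,0,-48,0,0,0,0.1],[0,0,-48,0,0,0,0.1],[0,0,-48,0,0,0,0.1],[0,0,-26,0,0,0,0.1]])

```text
clock: 8.1
tcp_pos: [0.6021, -0.1708, 0.0524]
orientation: [-0.002, -0.07, 0.998, 0.001]
wrist_force: [-0.1, -0.7, -0.4]
finger_gap: 0.0469
grip_force: 0.0
```

Emit:
step_arm(deltas=[[0,0,-20,0,0,0,0.1],[0,0,-15,0,0,0,0.1],[0,0,-15,0,0,0,0.1],[0,0,0,0,0,0,0.1]])

```text
clock: 8.5
tcp_pos: [0.6028, -0.1714, 0.0043]
orientation: [-0.002, -0.069, 0.998, 0.001]
wrist_force: [-1.3, 0.6, -0.1]
finger_gap: 0.0466
grip_force: 0.0
```

Emit:
step_arm(deltas=[[0,0,0,0,0,0,-1],[0,0,0,0,0,0,-1],[0,0,0,0,0,0,-1],[0,0,0,0,0,0,-1]], newtons=50)

```text
clock: 8.9
tcp_pos: [0.6048, -0.1737, 0.007]
orientation: [0.001, -0.068, 0.998, -0.0]
wrist_force: [0.2, 0.8, -1.1]
finger_gap: 0.0387
grip_force: 53.0
```

Emit:
step_arm(deltas=[[0,0,10,0,0,0,-1],[0,0,20,0,0,0,-1],[0,0,30,0,0,0,-1],[0,0,30,0,0,0,-1],[-5,20,0,0,0,8.5,-1]])

```text
clock: 9.4
tcp_pos: [0.6034, -0.1569, 0.1024]
orientation: [0.005, -0.142, 0.99, -0.003]
wrist_force: [0.6, 1.0, -0.7]
finger_gap: 0.0385
grip_force: 53.2
```

Emit:
step_arm(deltas=[[-6,22,0,0,0,8.5,-1],[-6,22,0,0,0,8.5,-1],[-6,22,0,0,0,8.5,-1],[-6,22,0,0,0,8.5,-1],[-6,22,0,0,0,8.5,-1]])

```text
clock: 9.9
tcp_pos: [0.5693, -0.0429, 0.0974]
orientation: [0.0, -0.493, 0.87, -0.0]
wrist_force: [-0.3, -0.9, -1.4]
finger_gap: 0.0386
grip_force: 53.1
```

Emit:
step_arm(deltas=[[-6,22,0,0,0,8.5,-1],[-6,22,0,0,0,8.5,-1],[-6,22,0,0,0,8.5,-1],[-6,22,0,0,0,8.5,-1],[0,0,0,0,0,2.3,-1]])

```text
clock: 10.4
tcp_pos: [0.5444, 0.0468, 0.0973]
orientation: [-0.0, 0.74, -0.673, -0.0]
wrist_force: [-1.0, -0.4, -0.8]
finger_gap: 0.039
grip_force: 53.1
```

```bash
python3 - <<'E'
from m import *
st();c=cam('scene');im=c['image'][170:350,200:440,::-1];cv2.imwrite('pics/s2.png',cv2.resize(im,None,fx=3,fy=3));c=cam('wrist','w3.png')
E
```

```text
clock 10.4
joint_pos [-6.1700e-02  3.3590e-01 -2.6250e-01  9.7260e-01  8.0000e-04 -1.7281e+00]
tcp_pos [0.5444 0.0468 0.0973]
orientation [-3.000e-04  7.401e-01 -6.725e-01 -3.000e-04]
wrist_force [-1.0213 -0.3509 -0.7952]
finger_gap 0.039
grip_force 53.1332
```

View pics/s2.png

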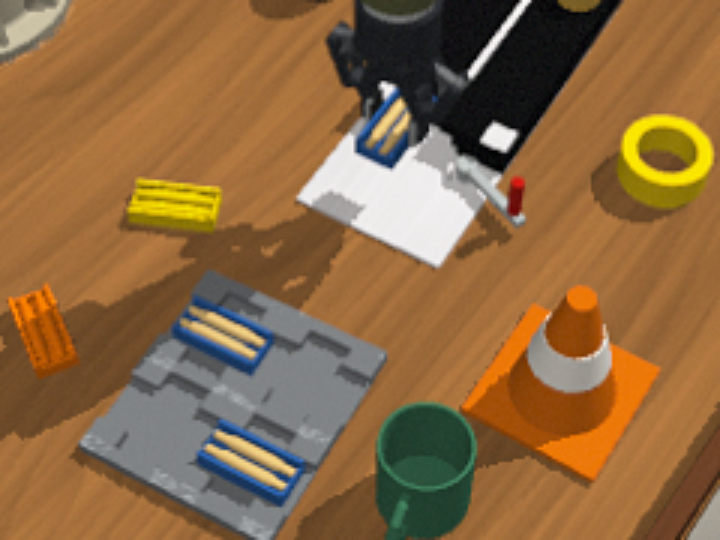

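Emit:
step_arm(deltas=[[0,-1,-40,0,0,0,-1],[0,0,-30,0,0,0,-1],[0,0,-10,0,0,0,-1],[0,0,-8,0,0,0,-1],[0,0,-2,0,0,0,-1]])

```text
clock: 11.0
tcp_pos: [0.5458, 0.0431, 0.0065]
orientation: [-0.0, 0.737, -0.675, 0.0]
wrist_force: [0.1, 0.3, -0.0]
finger_gap: 0.0388
grip_force: 53.0
```

Emit:
step_arm(deltas=[[0,0,0,0,0,0,-1],[0,0,0,0,0,0,0.2],[0,0,0,0,0,0,0.2],[0,0,0,0,0,0,0.2],[0,0,20,0,0,0,0.2]])

```text
clock: 11.5
tcp_pos: [0.5435, 0.0436, 0.0248]
orientation: [0.001, 0.738, -0.675, -0.002]
wrist_force: [0.2, -0.3, 1.0]
finger_gap: 0.0512
grip_force: 0.0
```

Emit:
step_arm(deltas=[[0,0,30,0,0,0,0.2],[0,-20,10,0,0,0,-1],[2,-22,0,0,0,0,-1],[2,-22,0,0,0,0,-1],[2,-2,0,0,0,0,-1]])

```text
clock: 12.0
tcp_pos: [0.552, -0.0246, 0.067]
orientation: [-0.0, 0.737, -0.676, 0.001]
wrist_force: [0.6, 0.9, -0.6]
finger_gap: 0.0001
grip_force: 0.0
```

```bash
python3 - <<'E'
from m import *
st();c=cam('wrist','w4.png');blues(c)
E
```

```text
clock 12.0
joint_pos [-1.8950e-01  3.7340e-01 -2.8970e-01  9.0620e-01 -6.0000e-04 -1.8464e+00]
tcp_pos [ 0.552  -0.0246  0.067 ]
orientation [-2.000e-04  7.369e-01 -6.760e-01  8.000e-04]
wrist_force [ 0.6015  0.8808 -0.6248]
finger_gap 0.0001
grip_force 0.0
blue [312 408  11  36 254] [544.3  61.7  23.1   5.4  95.1] 0.0107
```

Emit:
step_arm(deltas=[[0,0,-35,0,0,0,-1],[0,0,-21,0,0,0,-1],[-1.4,15,0,0,0,0,-1],[-1.1,12,0,0,0,0,-1],[-1.1,12,0,0,0,0,-1]])

```text
clock: 12.55
tcp_pos: [0.5484, 0.0181, 0.0114]
orientation: [-0.0, 0.738, -0.675, 0.001]
wrist_force: [0.2, -1.0, -0.5]
finger_gap: -0.0001
grip_force: 0.4
```

Emit:
step_arm(deltas=[[-1.1,12,0,0,0,0,-1],[-1.1,12,0,0,0,0,-1],[-1.1,12,0,0,0,0,-1],[-1.1,12,0,0,0,0,-1],[-1.1,12,0,0,0,0,-1]])

```text
clock: 13.05
tcp_pos: [0.5423, 0.0772, 0.0106]
orientation: [0.0, 0.738, -0.675, 0.0]
wrist_force: [-0.3, -3.6, 2.5]
finger_gap: -0.0
grip_force: 1.6
```

Emit:
step_arm(deltas=[[-1.1,12,0,0,0,0,-1],[-0.9,9,0,0,0,0,-1],[0,0,0,0,0,0,-1]])

```text
clock: 13.35
tcp_pos: [0.5398, 0.0992, 0.01]
orientation: [-0.0, 0.738, -0.674, -0.001]
wrist_force: [0.7, 0.4, -0.5]
finger_gap: -0.0001
grip_force: 0.0
```

```bash
python3 - <<'E'
from m import *
st();c=cam('scene');im=c['image'][170:350,240:440,::-1];cv2.imwrite('pics/s3.png',cv2.resize(im,None,fx=3,fy=3))
E
```

```text
clock 13.35
joint_pos [ 3.4600e-02  4.3140e-01 -3.6380e-01  7.7620e-01  1.5000e-03 -1.6267e+00]
tcp_pos [0.5398 0.0992 0.01  ]
orientation [-3.000e-04  7.384e-01 -6.744e-01 -8.000e-04]
wrist_force [ 0.6815  0.4393 -0.5342]
finger_gap -0.0001
grip_force 0.0
```

View pics/s3.png

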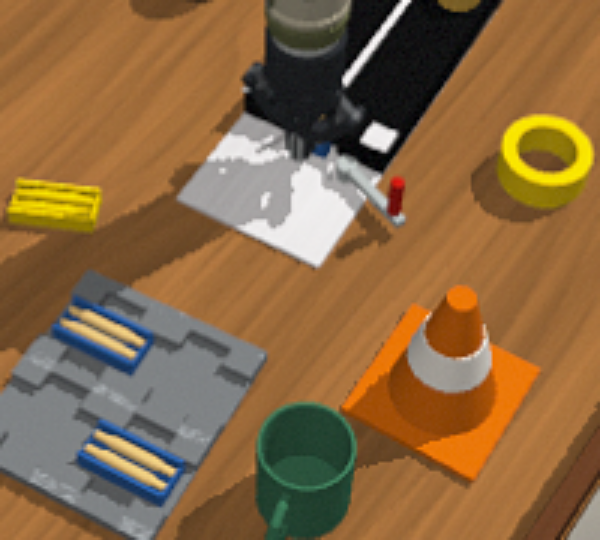

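Emit:
step_arm(deltas=[[1,-12,0,0,0,0,-1],[0,0,45,0,0,0,-1],[0,0,45,0,0,0,-1],[5,-20,35,0,0,-8.5,0.1],[5,-25,35,0,0,-8.5,0.1]])

```text
clock: 13.9
tcp_pos: [0.5515, 0.0396, 0.1721]
orientation: [0.0, -0.628, 0.778, -0.0]
wrist_force: [0.4, 0.8, 0.3]
finger_gap: 0.0282
grip_force: 0.0
```

Emit:
step_arm(deltas=[[6,-28,30,0,0,-8.5,0.1],[6,-28,20,0,0,-8.5,0.1],[6,-28,0,0,0,-8.5,0.1],[6,-28,0,0,0,-8.5,0.1],[6,-28,0,0,0,-8.5,0.1]])

```text
clock: 14.4
tcp_pos: [0.5814, -0.1021, 0.2205]
orientation: [0.0, -0.302, 0.953, -0.0]
wrist_force: [-0.5, 0.7, 0.9]
finger_gap: 0.0467
grip_force: 0.0
```

Emit:
step_arm(deltas=[[6,-28,0,0,0,-8.5,0.1],[6,-28,0,0,0,-8.5,0.1],[6,-36,0,0,0,-8.5,0.1],[0,0,0,0,0,-2.4,0.1],[0,0,0,0,0,0,0.1]])

```text
clock: 14.9
tcp_pos: [0.5988, -0.194, 0.2196]
orientation: [-0.0, -0.065, 0.998, 0.0]
wrist_force: [-0.4, 0.3, 0.3]
finger_gap: 0.047
grip_force: 0.0
```

```bash
python3 - <<'E'
from m import *
st();c=cam('wrist','w5.png');blues(c)
c=cam('top','t2.png');P=allpts(c);Z=P[...,2];h,s,v=cv2.split(cv2.cvtColor(c['image'],cv2.COLOR_RGB2HSV))
r=((h<6)|(h>174))&(s>150)&(v>80)&(Z>.055)&(Z<.08)&(P[...,1]<.2)&(P[...,1]>-.1)
print(r.sum(),P[r].mean(0));blues(c)
E
```

```text
clock 14.9
joint_pos [-4.4090e-01  4.2520e-01  1.8070e-01  1.3271e+00  3.0000e-04 -5.7180e-01]
tcp_pos [ 0.5988 -0.194   0.2196]
orientation [-3.000e-04 -6.540e-02  9.979e-01  3.000e-04]
wrist_force [-0.3665  0.2977  0.308 ]
finger_gap 0.047
grip_force 0.0
blue [ 319   48   53  113 2551] [ 518.1 -183.6   83.    39.6    7.8] 0.0224
blue [ 198  165   57  101 2473] [ 617.6 -266.9   84.8   42.5    7.7] 0.0208
30 [0.65680349 0.08347228 0.06750232]
```

Emit:
step_arm(deltas=[[-40,5,-10,0,0,0,0.1],[-40.7,5.4,-20,0,0,0,0.1],[0,0,-45,0,0,0,0.1],[0,0,-45,0,0,0,0.1],[0,0,-40,0,0,0,0.1]])

```text
clock: 15.5
tcp_pos: [0.518, -0.1803, 0.0594]
orientation: [0.001, -0.068, 0.998, -0.0]
wrist_force: [-0.6, -1.0, -0.2]
finger_gap: 0.0466
grip_force: 0.0
```

Emit:
step_arm(deltas=[[0,0,-20,0,0,0,0.1],[0,0,-20,0,0,0,0.1],[0,0,-13,0,0,0,0.1],[0,0,0,0,0,0,0.1]])

```text
clock: 15.9
tcp_pos: [0.5172, -0.18, 0.0058]
orientation: [-0.001, -0.068, 0.998, 0.001]
wrist_force: [-0.1, 0.6, 0.3]
finger_gap: 0.0471
grip_force: 0.0
```

Emit:
step_arm(deltas=[[0,0,0,0,0,0,-1],[0,0,0,0,0,0,-1],[0,0,0,0,0,0,-1],[0,0,0,0,0,0,-1]], newtons=50)

```text
clock: 16.3
tcp_pos: [0.5191, -0.1814, 0.008]
orientation: [0.001, -0.067, 0.998, -0.0]
wrist_force: [-0.6, -0.5, -1.0]
finger_gap: 0.0386
grip_force: 52.3
```

Emit:
step_arm(deltas=[[0,0,10,0,0,0,-1],[0,0,20,0,0,0,-1],[0,0,30,0,0,0,-1],[0,0,30,0,0,0,-1],[3,23,0,0,0,8.5,-1]])

```text
clock: 16.8
tcp_pos: [0.525, -0.1615, 0.1028]
orientation: [0.004, -0.141, 0.99, -0.003]
wrist_force: [1.4, -0.1, -1.3]
finger_gap: 0.0389
grip_force: 52.4
```

Emit:
step_arm(deltas=[[2.6,22.5,0,0,0,8.5,-1],[2.6,22.5,0,0,0,8.5,-1],[2.6,22.5,0,0,0,8.5,-1],[2.6,22.5,0,0,0,8.5,-1],[2.6,22.5,0,0,0,8.5,-1]])

```text
clock: 17.3
tcp_pos: [0.5348, -0.0448, 0.0983]
orientation: [0.0, -0.493, 0.87, -0.0]
wrist_force: [0.0, 0.4, -1.4]
finger_gap: 0.0388
grip_force: 52.4
```

Emit:
step_arm(deltas=[[2.6,22.5,0,0,0,8.5,-1],[2.6,22.5,0,0,0,8.5,-1],[2.6,22.5,0,0,0,8.5,-1],[2.6,22.5,0,0,0,8.5,-1],[0,0,0,0,0,2.3,-1]])

```text
clock: 17.8
tcp_pos: [0.5452, 0.0468, 0.0983]
orientation: [-0.001, 0.74, -0.673, 0.0]
wrist_force: [-0.0, -0.8, -0.8]
finger_gap: 0.039
grip_force: 52.4
```

```bash
python3 - <<'E'
from m import *
st();c=cam('top');blues(c);c=cam('scene');blues(c)
E
```

```text
clock 17.8
joint_pos [-6.1700e-02  3.3570e-01 -2.6010e-01  9.7420e-01  9.0000e-04 -1.7265e+00]
tcp_pos [0.5452 0.0468 0.0983]
orientation [-6.000e-04  7.396e-01 -6.731e-01  0.000e+00]
wrist_force [-0.003  -0.8084 -0.7687]
finger_gap 0.039
grip_force 52.4067
blue [406 190  23  37 289] [ 617.8 -267.5   84.4   43.6    7.5] 0.0201
blue [266 310  36  29 273] [ 624.2 -273.5   86.9   46.3    7.8] 0.0201
```

Emit:
step_arm(deltas=[[0,-1.5,-40,0,0,0,-1],[0,0,-30,0,0,0,-1],[0,0,-10,0,0,0,-1],[0,0,-8,0,0,0,-1],[0,0,-2,0,0,0,-1]])

```text
clock: 18.4
tcp_pos: [0.5453, 0.0425, 0.0075]
orientation: [0.0, 0.737, -0.676, 0.0]
wrist_force: [-1.2, -0.4, 4.5]
finger_gap: 0.0385
grip_force: 53.2
```

Emit:
step_arm(deltas=[[0,0,0,0,0,0,-1],[0,0,0,0,0,0,0.2],[0,0,0,0,0,0,0.2],[0,0,0,0,0,0,0.2],[0,0,20,0,0,0,0.2]])

```text
clock: 18.9
tcp_pos: [0.5431, 0.043, 0.0258]
orientation: [0.001, 0.737, -0.676, -0.002]
wrist_force: [-0.0, -0.3, -0.6]
finger_gap: 0.0512
grip_force: 0.0
```

Emit:
step_arm(deltas=[[0,0,30,0,0,0,0.2],[1,-22,10,0,0,0,-1],[2,-22,0,0,0,0,-1],[2,-22,0,0,0,0,-1],[2,-2,0,0,0,0,-1]])

```text
clock: 19.4
tcp_pos: [0.5527, -0.0272, 0.068]
orientation: [-0.0, 0.736, -0.677, 0.001]
wrist_force: [-0.1, -0.4, 0.5]
finger_gap: 0.0003
grip_force: 0.0
```

```bash
python3 - <<'E'
from m import *
st();c=cam('scene');im=c['image'][150:330,240:440,::-1];cv2.imwrite('pics/s4.png',cv2.resize(im,None,fx=3,fy=3));blues(c)
E
```

```text
clock 19.4
joint_pos [-1.9400e-01  3.7370e-01 -2.8640e-01  9.0910e-01 -6.0000e-04 -1.8491e+00]
tcp_pos [ 0.5527 -0.0272  0.068 ]
orientation [-2.000e-04  7.363e-01 -6.767e-01  8.000e-04]
wrist_force [-0.0579 -0.4123  0.4582]
finger_gap 0.0003
grip_force 0.0
```

View pics/s4.png

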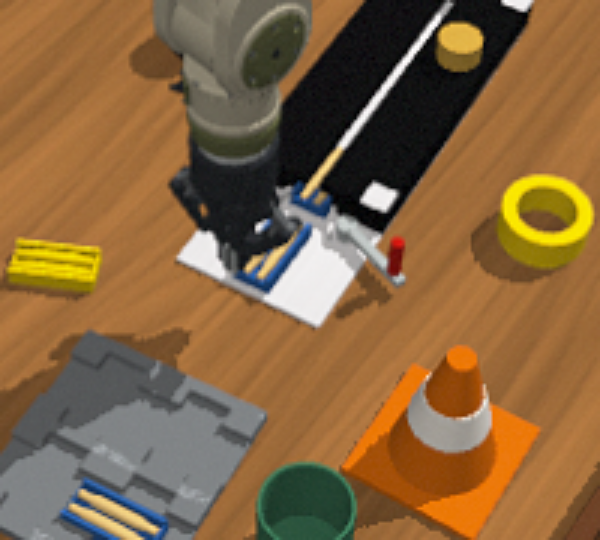

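Emit:
step_arm(deltas=[[0,0,-36,0,0,0,-1],[0,0,-21,0,0,0,-1],[-1.6,17,0,0,0,0,-1],[-1.1,12,0,0,0,0,-1],[-1.1,12,0,0,0,0,-1]])

```text
clock: 19.95
tcp_pos: [0.5483, 0.017, 0.0106]
orientation: [0.0, 0.737, -0.675, 0.0]
wrist_force: [-0.3, -6.1, -0.8]
finger_gap: -0.0001
grip_force: 1.7
```

Emit:
step_arm(deltas=[[-1.1,12,0,0,0,0,-1],[-1.1,12,0,0,0,0,-1],[-1.1,12,0,0,0,0,-1],[-1.1,12,0,0,0,0,-1],[-1.1,12,0,0,0,0,-1]])

```text
clock: 20.45
tcp_pos: [0.5426, 0.0758, 0.0109]
orientation: [0.001, 0.737, -0.676, 0.001]
wrist_force: [-3.1, -8.2, 4.6]
finger_gap: 0.0
grip_force: 3.8
```

Emit:
step_arm(deltas=[[-1.1,12,0,0,0,0,-1],[-0.9,9,0,0,0,0,-1],[0,0,0,0,0,0,-1]])

```text
clock: 20.75
tcp_pos: [0.5402, 0.0981, 0.0106]
orientation: [-0.0, 0.738, -0.675, -0.0]
wrist_force: [-0.6, -1.2, -0.4]
finger_gap: 0.0
grip_force: 0.4
```

Emit:
step_arm(deltas=[[1,-12,0,0,0,0,-1],[0,0,45,0,0,0,-1],[0,0,45,0,0,0,-1],[5,-20,35,0,0,-8.5,0.1],[5,-25,35,0,0,-8.5,0.1]])

```text
clock: 21.25
tcp_pos: [0.5521, 0.0398, 0.1722]
orientation: [0.001, -0.628, 0.779, 0.0]
wrist_force: [1.1, -0.6, 0.1]
finger_gap: 0.0283
grip_force: 0.0
```

Emit:
step_arm(deltas=[[8,-34,30,0,0,-8.5,0.1],[8,-34,10,0,0,-8.5,0.1],[8,-34,0,0,0,-8.5,0.1],[8,-34,0,0,0,-8.5,0.1],[8,-34,0,0,0,-8.5,0.1]])

```text
clock: 21.75
tcp_pos: [0.5921, -0.1321, 0.2105]
orientation: [0.001, -0.302, 0.953, 0.0]
wrist_force: [0.2, -0.3, 0.0]
finger_gap: 0.047
grip_force: 0.0
```

Emit:
step_arm(deltas=[[8,-34,0,0,0,-8.5,0.1],[8,-34,0,0,0,-8.5,0.1],[8,-34,0,0,0,-8.5,0.1],[0,-20,0,0,0,-2.4,0.1],[0,0,0,0,0,0,0.1]])

```text
clock: 22.25
tcp_pos: [0.6153, -0.2553, 0.2094]
orientation: [-0.0, -0.065, 0.998, 0.0]
wrist_force: [1.0, 0.7, -0.9]
finger_gap: 0.047
grip_force: 0.0
```

```bash
python3 - <<'E'
from m import *
st();c=cam('wrist','w6.png');blues(c)
c=cam('top','t3.png');blues(c);c=cam('scene','s5.png');blues(c)
E
```

```text
clock 22.25
joint_pos [-5.1390e-01  5.0300e-01  2.7750e-01  1.3457e+00  4.0000e-04 -6.4360e-01]
tcp_pos [ 0.6153 -0.2553  0.2094]
orientation [-1.000e-04 -6.480e-02  9.979e-01  3.000e-04]
wrist_force [ 1.0386  0.675  -0.8886]
finger_gap 0.047
grip_force 0.0
blue [ 266  140   53  106 2352] [ 606.5 -276.    83.6   39.6    7.6] 0.022
blue [260 309  36  28 246] [ 612.4 -281.2   88.1   45.8    7.9] 0.021
```

```bash
python3 - <<'E'
from m import *
a=cv2.imread('pics/w6.png')[60:320,80:480];cv2.imwrite('pics/w6c.png',cv2.resize(a,None,fx=2,fy=2))
c=cam('wrist');P=allpts(c);m=np.zeros((480,640),bool);b=blues(c)
h,s,v=cv2.split(cv2.cvtColor(c['image'],cv2.COLOR_RGB2HSV));bl=(h>100)&(h<128)&(s>110)&(v>40)
p=P[bl&(P[...,2]<.06)&(abs(P[...,0]-.606)<.06)];A=np.c_[p[:,:2]-p[:,:2].mean(0),np.ones(len(p))];print(np.linalg.lstsq(A,p[:,2],rcond=None)[0],np.percentile(p[:,2],[5,50,95]))
E
```

```text
blue [ 262  139   52  106 2388] [ 606.5 -276.    83.7   39.6    7.6] 0.0222
[ 0.00623687 -0.01182997  0.01842792] [0.00997248 0.02221797 0.02448072]
```

View pics/w6c.png

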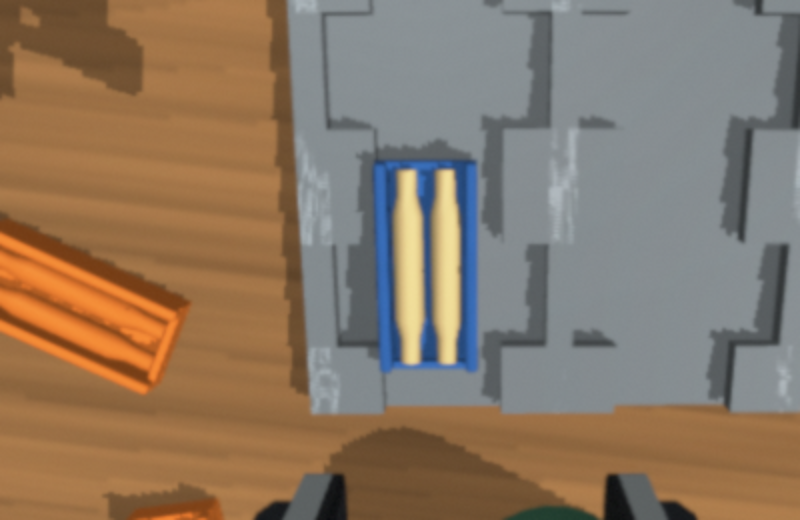

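The crop shows the last carrier has slid about 15 mm and now rests against the left wall of its cavity. I'll grip it shallow, slide it back to the middle, and regrip deep.

Emit:
step_arm(deltas=[[-9.3,-17.7,-10,0,0,0,0.2],[0,0,-45,0,0,0,0.2],[0,0,-45,0,0,0,0.2],[0,0,-45,0,0,0,0.2],[0,0,-25,0,0,0,0.2]])

```text
clock: 22.95
tcp_pos: [0.6044, -0.2668, 0.0367]
orientation: [-0.002, -0.068, 0.998, 0.002]
wrist_force: [-0.0, 0.2, -0.4]
finger_gap: 0.0509
grip_force: 0.0
```

Emit:
step_arm(deltas=[[0,0,-15,0,0,0,0.2],[0,0,-10,0,0,0,0.2],[0,0,0,0,0,0,0.2]])

```text
clock: 23.25
tcp_pos: [0.6052, -0.2677, 0.0203]
orientation: [-0.001, -0.067, 0.998, -0.0]
wrist_force: [-11.5, 7.2, 26.0]
finger_gap: 0.0515
grip_force: 12.8
```

Emit:
step_arm(deltas=[[0,0,0,0,0,0,-1],[0,0,0,0,0,0,-1],[0,0,0,0,0,0,-1],[0,0,0,0,0,0,-1]], newtons=30)

```text
clock: 23.65
tcp_pos: [0.6071, -0.2718, 0.0232]
orientation: [0.001, -0.067, 0.998, -0.004]
wrist_force: [-14.4, -0.8, 34.4]
finger_gap: 0.029
grip_force: 32.4
```

Emit:
step_arm(deltas=[[0,0,5,0,0,0,0.2],[0,0,5,0,0,0,0.2],[0,0,40,0,0,0,0.2],[0,0,45,0,0,0,0.2],[0,0,45,0,0,0,0.2]])

```text
clock: 24.15
tcp_pos: [0.606, -0.2684, 0.156]
orientation: [-0.001, -0.067, 0.998, 0.001]
wrist_force: [1.8, 0.0, 0.1]
finger_gap: 0.0511
grip_force: 0.0
```

Emit:
step_arm(deltas=[[10,20,45,0,0,0,0.2],[0,0,0,0,0,0,0.2],[0,0,0,0,0,0,0.2]])

```text
clock: 24.45
tcp_pos: [0.6175, -0.249, 0.2016]
orientation: [0.001, -0.067, 0.998, -0.001]
wrist_force: [0.1, 0.2, -1.0]
finger_gap: 0.0513
grip_force: 0.0
```

```bash
python3 - <<'E'
from m import *
st();c=cam('wrist','w7.png');blues(c)
a=cv2.imread('pics/w7.png')[60:320,80:480];cv2.imwrite('pics/w7c.png',cv2.resize(a,None,fx=2,fy=2))
E
```

```text
clock 24.45
joint_pos [-5.038e-01  5.008e-01  2.550e-01  1.322e+00  3.000e-04 -6.387e-01]
tcp_pos [ 0.6175 -0.249   0.2016]
orientation [ 1.300e-03 -6.740e-02  9.977e-01 -7.000e-04]
wrist_force [ 0.1062  0.2111 -1.001 ]
finger_gap 0.0513
grip_force 0.0
blue [ 258  136   54  109 2502] [ 606.8 -275.9   83.7   39.8    7.7] 0.0223
```

View pics/w7c.png

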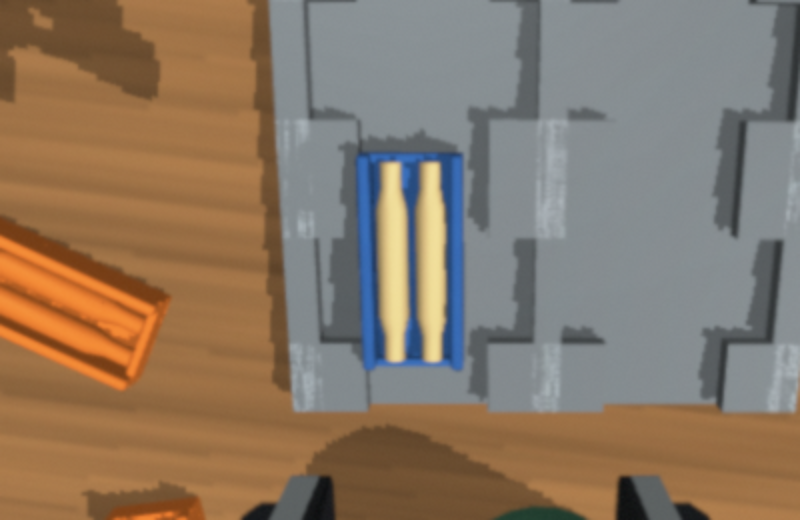

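Emit:
step_arm(deltas=[[-11,-24,0,0,0,0,0.2],[0,0,-45,0,0,0,0.2],[0,0,-45,0,0,0,0.2],[0,0,-45,0,0,0,0.2],[0,0,0,0,0,0,0.2]])

```text
clock: 25.0
tcp_pos: [0.5987, -0.2703, 0.0555]
orientation: [-0.007, -0.066, 0.998, 0.005]
wrist_force: [-1.1, 1.1, -0.8]
finger_gap: 0.0513
grip_force: 0.0
```

Emit:
step_arm(deltas=[[0,0,-15,0,0,0,0.2],[0,0,0,0,0,0,0.2],[0,0,0,0,0,0,0.2]])

```text
clock: 25.3
tcp_pos: [0.6055, -0.2741, 0.0511]
orientation: [0.0, -0.066, 0.998, 0.0]
wrist_force: [-0.5, 0.5, -0.0]
finger_gap: 0.0515
grip_force: 0.0
```

Emit:
step_arm(deltas=[[1,1,-15,0,0,0,0.2],[0,0,-12,0,0,0,0.2],[0,0,-6,0,0,0,0.2],[0,0,-6,0,0,0,0.2],[0,0,0,0,0,0,0.2]])

```text
clock: 25.8
tcp_pos: [0.6066, -0.2729, 0.0105]
orientation: [0.0, -0.066, 0.998, 0.0]
wrist_force: [0.2, 0.3, 0.2]
finger_gap: 0.0515
grip_force: 0.0
```

Emit:
step_arm(deltas=[[0,0,0,0,0,0,-1],[0,0,0,0,0,0,-1],[0,0,0,0,0,0,-1],[0,0,0,0,0,0,-1]], newtons=50)

```text
clock: 26.2
tcp_pos: [0.6067, -0.2734, 0.0118]
orientation: [0.0, -0.066, 0.998, -0.0]
wrist_force: [-0.4, -0.9, 3.8]
finger_gap: 0.0386
grip_force: 51.7
```

Emit:
step_arm(deltas=[[0,0,5,0,0,0,-1],[0,0,0,0,0,0,-1]])

```text
clock: 26.4
tcp_pos: [0.606, -0.2726, 0.0162]
orientation: [-0.0, -0.066, 0.998, 0.0]
wrist_force: [-0.5, -0.3, -1.7]
finger_gap: 0.0389
grip_force: 51.0
```

Emit:
step_arm(deltas=[[0,0,15,0,0,0,-1],[0,0,25,0,0,0,-1],[0,0,30,0,0,0,-1],[0,0,20,0,0,0,-1],[0,20,0,0,0,0,-1]])

```text
clock: 26.9
tcp_pos: [0.6081, -0.2556, 0.1093]
orientation: [0.003, -0.065, 0.998, -0.002]
wrist_force: [0.8, 0.3, -1.2]
finger_gap: 0.0386
grip_force: 51.0
```

Emit:
step_arm(deltas=[[-6,30,0,0,0,8.5,-1],[-6,30,0,0,0,8.5,-1],[-6,30,0,0,0,8.5,-1],[-6,30,0,0,0,8.5,-1],[-6,30,0,0,0,8.5,-1]])

```text
clock: 27.4
tcp_pos: [0.5744, -0.1003, 0.1044]
orientation: [-0.001, -0.426, 0.905, 0.001]
wrist_force: [0.3, -0.0, -2.0]
finger_gap: 0.0383
grip_force: 51.0
```

Emit:
step_arm(deltas=[[-6,30,0,0,0,8.5,-1],[-6,30,0,0,0,8.5,-1],[-6,30,0,0,0,8.5,-1],[-6,30,0,0,0,8.5,-1],[-6,26,0,0,0,8.5,-1]])

```text
clock: 27.9
tcp_pos: [0.544, 0.0456, 0.1046]
orientation: [0.001, 0.725, -0.688, -0.001]
wrist_force: [-0.2, -0.9, -1.7]
finger_gap: 0.0386
grip_force: 51.0
```

Emit:
step_arm(deltas=[[0,0,0,0,0,2.4,-1],[0,0,0,0,0,0,-1],[0,0,0,0,0,0,-1]])

```text
clock: 28.2
tcp_pos: [0.5453, 0.0436, 0.1052]
orientation: [0.001, 0.737, -0.676, -0.001]
wrist_force: [0.1, -0.7, -2.4]
finger_gap: 0.0384
grip_force: 51.0
```

```bash
python3 - <<'E'
from m import *
st()
E
```

```text
clock 28.2
joint_pos [-6.7000e-02  3.3170e-01 -2.4740e-01  9.9360e-01  1.0000e-04 -1.7241e+00]
tcp_pos [0.5453 0.0436 0.1052]
orientation [ 6.000e-04  7.369e-01 -6.759e-01 -8.000e-04]
wrist_force [ 0.1308 -0.7334 -2.4232]
finger_gap 0.0384
grip_force 51.0225
```

Emit:
step_arm(deltas=[[0,0,-40,0,0,0,-1],[0,0,-30,0,0,0,-1],[0,0,-12,0,0,0,-1],[0,0,-6,0,0,0,-1],[0,0,-5,0,0,0,-1]])

```text
clock: 28.7
tcp_pos: [0.5469, 0.0427, 0.0133]
orientation: [-0.0, 0.737, -0.676, 0.0]
wrist_force: [-0.4, 0.1, -1.7]
finger_gap: 0.0388
grip_force: 51.0
```

Emit:
step_arm(deltas=[[0,0,0,0,0,0,-1],[0,0,0,0,0,0,0.2],[0,0,0,0,0,0,0.2],[0,0,0,0,0,0,0.2],[0,0,20,0,0,0,0.2]])

```text
clock: 29.2
tcp_pos: [0.5445, 0.0432, 0.0317]
orientation: [0.001, 0.737, -0.676, -0.002]
wrist_force: [-0.5, -0.1, 0.2]
finger_gap: 0.0512
grip_force: 0.0
```

Emit:
step_arm(deltas=[[0,0,25,0,0,0,0.2],[1,-22,10,0,0,0,-1],[2,-22,0,0,0,0,-1],[2,-22,0,0,0,0,-1],[2,-2,0,0,0,0,-1]])

```text
clock: 29.7
tcp_pos: [0.5541, -0.027, 0.0689]
orientation: [-0.0, 0.736, -0.677, 0.001]
wrist_force: [-0.6, -0.4, -0.7]
finger_gap: 0.0002
grip_force: 0.0
```

```bash
python3 - <<'E'
from m import *
st();c=cam('scene');im=c['image'][150:330,240:440,::-1];cv2.imwrite('pics/s6.png',cv2.resize(im,None,fx=3,fy=3))
E
```

```text
clock 29.7
joint_pos [-1.9310e-01  3.7510e-01 -2.8180e-01  9.1210e-01 -6.0000e-04 -1.8483e+00]
tcp_pos [ 0.5541 -0.027   0.0689]
orientation [-2.000e-04  7.363e-01 -6.767e-01  9.000e-04]
wrist_force [-0.6283 -0.4182 -0.6557]
finger_gap 0.0002
grip_force 0.0
```

View pics/s6.png

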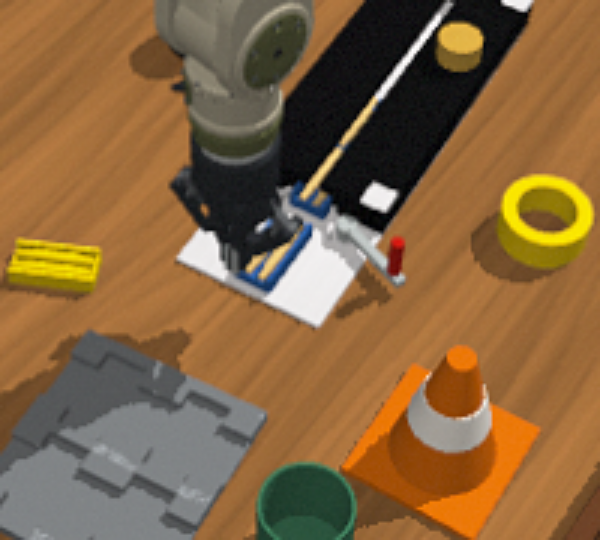

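Emit:
step_arm(deltas=[[-2,0,0,7.47,0.69,0,-1],[0,0,0,7.47,0.69,0,-1],[0,0,0,7.47,0.69,0,-1],[0,0,0,7.47,0.69,0,-1],[0,0,0,0,0,0,-1]])

```text
clock: 30.25
tcp_pos: [0.551, -0.0268, 0.0659]
orientation: [-0.174, 0.71, -0.654, -0.194]
wrist_force: [-0.5, -0.3, -0.3]
finger_gap: -0.0001
grip_force: 0.0
```

Emit:
step_arm(deltas=[[0,0,-30,0,0,0,-1],[0,0,-15,0,0,0,-1],[0,0,-10,0,0,0,-1],[0,0,0,0,0,0,-1],[0,0,0,0,0,0,-1]])

```text
clock: 30.75
tcp_pos: [0.5516, -0.0242, 0.0138]
orientation: [-0.174, 0.713, -0.652, -0.191]
wrist_force: [0.7, -0.3, 0.1]
finger_gap: -0.0001
grip_force: 0.0
```

Emit:
step_arm(deltas=[[-1.4,15,0,0,0,0,-1],[-1.1,12,0,0,0,0,-1],[-1.1,12,0,0,0,0,-1],[-1.1,12,0,0,0,0,-1],[-1.1,12,0,0,0,0,-1]])

```text
clock: 31.25
tcp_pos: [0.5464, 0.0384, 0.0138]
orientation: [-0.174, 0.712, -0.653, -0.19]
wrist_force: [0.2, -6.1, 3.1]
finger_gap: 0.0003
grip_force: 2.7
```

Emit:
step_arm(deltas=[[-1.1,12,0,0,0,0,-1],[-1.1,12,0,0,0,0,-1],[-1.1,12,0,0,0,0,-1],[-1.1,12,0,0,0,0,-1],[-0.9,9,0,0,0,0,-1]])

```text
clock: 31.75
tcp_pos: [0.5408, 0.0956, 0.0138]
orientation: [-0.174, 0.712, -0.653, -0.191]
wrist_force: [-0.4, -6.3, 4.5]
finger_gap: 0.0001
grip_force: 3.1
```

Emit:
step_arm(deltas=[[-0.5,5,0,0,0,0,-1],[-0.5,5,0,0,0,0,-1],[0,0,0,0,0,0,-1]])

```text
clock: 32.05
tcp_pos: [0.5394, 0.1058, 0.0135]
orientation: [-0.174, 0.712, -0.652, -0.191]
wrist_force: [0.0, -1.7, -0.5]
finger_gap: -0.0001
grip_force: 0.5
```

Now small steps, watching the force.

Emit:
step_arm(deltas=[[-0.4,4,0,0,0,0,-1],[-0.3,3,0,0,0,0,-1],[0,0,0,0,0,0,-1]])

```text
clock: 32.35
tcp_pos: [0.5388, 0.1121, 0.0133]
orientation: [-0.174, 0.712, -0.653, -0.192]
wrist_force: [1.2, -4.1, 1.6]
finger_gap: 0.0001
grip_force: 1.5
```

Emit:
step_arm(deltas=[[-0.3,3,0,0,0,0,-1],[0,0,0,0,0,0,-1],[0,0,0,0,0,0,-1]])

```text
clock: 32.65
tcp_pos: [0.5384, 0.1149, 0.0131]
orientation: [-0.174, 0.712, -0.653, -0.192]
wrist_force: [1.7, -3.5, 3.6]
finger_gap: 0.0
grip_force: 1.9
```

Emit:
step_arm(deltas=[[-0.2,2,0,0,0,0,-1],[0,0,0,0,0,0,-1],[0,0,0,0,0,0,-1]])

```text
clock: 32.95
tcp_pos: [0.5382, 0.1169, 0.0131]
orientation: [-0.174, 0.712, -0.653, -0.192]
wrist_force: [0.7, -4.0, 4.0]
finger_gap: -0.0001
grip_force: 2.4
```

Emit:
step_arm(deltas=[[-0.2,2,0,0,0,0,-1],[0,0,0,0,0,0,-1],[0,0,0,0,0,0,-1]])

```text
clock: 33.25
tcp_pos: [0.5379, 0.119, 0.0131]
orientation: [-0.174, 0.712, -0.653, -0.192]
wrist_force: [1.1, -4.2, 3.4]
finger_gap: -0.0004
grip_force: 2.3
```

Emit:
step_arm(deltas=[[-0.2,2,0,0,0,0,-1],[0,0,0,0,0,0,-1],[0,0,0,0,0,0,-1]])

```text
clock: 33.55
tcp_pos: [0.5377, 0.1209, 0.0131]
orientation: [-0.174, 0.712, -0.653, -0.192]
wrist_force: [0.9, -5.1, 4.5]
finger_gap: 0.0004
grip_force: 2.5
```

Emit:
step_arm(deltas=[[-0.2,2,0,0,0,0,-1],[0,0,0,0,0,0,-1],[0,0,0,0,0,0,-1]])

```text
clock: 33.85
tcp_pos: [0.5376, 0.123, 0.0131]
orientation: [-0.174, 0.712, -0.653, -0.192]
wrist_force: [1.6, -5.4, 3.3]
finger_gap: 0.0
grip_force: 2.6
```

Emit:
step_arm(deltas=[[-0.2,2,0,0,0,0,-1],[0,0,0,0,0,0,-1],[0,0,0,0,0,0,-1]])

```text
clock: 34.15
tcp_pos: [0.5376, 0.1236, 0.0128]
orientation: [-0.173, 0.712, -0.653, -0.191]
wrist_force: [0.2, -10.8, 4.4]
finger_gap: 0.0002
grip_force: 4.3
```

Emit:
step_arm(deltas=[[-0.2,2,0,0,0,0,-1],[0,0,0,0,0,0,-1],[0,0,0,0,0,0,-1]])

```text
clock: 34.45
tcp_pos: [0.5377, 0.124, 0.0126]
orientation: [-0.172, 0.712, -0.654, -0.189]
wrist_force: [-0.3, -16.6, 5.0]
finger_gap: 0.0001
grip_force: 7.0
```

Emit:
step_arm(deltas=[[-0.2,2,0,0,0,0,-1],[0,0,0,0,0,0,-1],[0,0,0,0,0,0,-1]])

```text
clock: 34.75
tcp_pos: [0.5378, 0.1244, 0.0123]
orientation: [-0.171, 0.712, -0.654, -0.188]
wrist_force: [-0.3, -23.3, 5.5]
finger_gap: 0.0004
grip_force: 9.8
```

Emit:
step_arm(deltas=[[0.8,-8,0,0,0,0,-1],[2,-20,0,0,0,0,-1],[2,-25,0,0,0,0,-1],[0,0,40,0,0,0,-1],[0,0,45,0,0,0,-1]])

```text
clock: 35.25
tcp_pos: [0.5389, 0.0767, 0.0967]
orientation: [-0.173, 0.711, -0.653, -0.196]
wrist_force: [0.5, -0.1, 0.4]
finger_gap: 0.0001
grip_force: 0.0
```

Emit:
step_arm(deltas=[[0,-20,45,-7.47,-0.69,0,-1],[0,-20,20,-7.47,-0.69,0,-1],[0,-20,0,-7.47,-0.69,0,-1],[0,-10,0,-7.47,-0.69,0,-1],[0,0,0,0,0,0,-1]])

```text
clock: 35.75
tcp_pos: [0.5403, 0.0087, 0.1632]
orientation: [-0.0, 0.739, -0.674, -0.001]
wrist_force: [0.4, 1.0, -0.4]
finger_gap: -0.0
grip_force: 0.0
```

```bash
python3 - <<'E'
from m import *
st();c=cam('wrist','w8.png');
c=cam('scene');a=c['image'][120:260,290:430,::-1];b=cam('top')['image'][190:300,90:330,::-1]
a=cv2.resize(a,(560,560),interpolation=3);cv2.imwrite('pics/s7.png',a)
cv2.imwrite('pics/t4.png',cv2.resize(b,None,fx=3,fy=3))
E
```

```text
clock 35.75
joint_pos [-1.3300e-01  2.7720e-01 -1.7270e-01  1.1218e+00  7.0000e-04 -1.7948e+00]
tcp_pos [0.5403 0.0087 0.1632]
orientation [-0.000e+00  7.386e-01 -6.742e-01 -6.000e-04]
wrist_force [ 0.365   0.9587 -0.4032]
finger_gap -0.0
grip_force 0.0
```

View pics/s7.png

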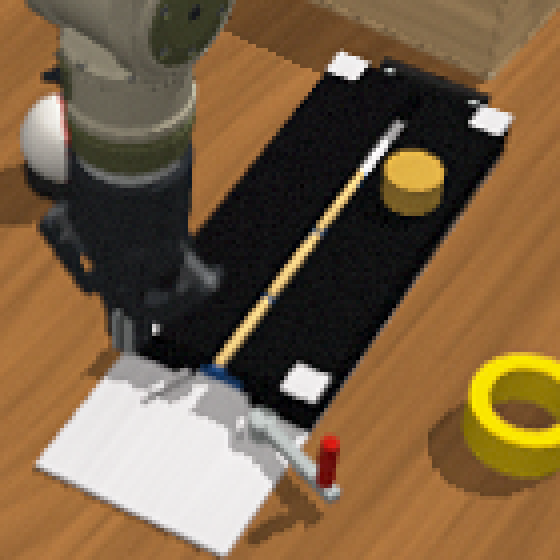

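```bash
python3 - <<'E'
from m import *
X=np.array([-.0924,.9957]);Y=np.array([-.9957,-.0924]);M=np.array([.538,.1215])
for n in ('scene','top','wrist'):
    c=cam(n);P=allpts(c);h,s,v=cv2.split(cv2.cvtColor(c['image'],cv2.COLOR_RGB2HSV))
    q=P[...,:2]-M;x=q@X;y=q@Y
    b=(h>100)&(h<130)&(s>90)&(v>25)&(abs(x)<.04)&(abs(y)<.03)&(P[...,2]>-.01)
    print(n,b.sum())
    if b.sum(): print(' x',np.percentile(x[b],[0,10,50,90,100]).round(4),'z',np.percentile(P[b][:,2],[0,50,100]).round(4))
    d=(abs(P[...,2]-.04)<.005)&(abs(x)<.03)&(abs(y)<.06)&(abs(y)>.01)
    if d.sum(): print(' deck front',np.percentile(x[d],[0,1,3]).round(4))
E
```

```text
scene 32
 x [-0.0014  0.0011  0.0089  0.0112  0.0128] z [0.0012 0.0121 0.0317]
 deck front [-0.0023 -0.002  -0.0011]
top 0
wrist 0
 deck front [0.0234 0.0234 0.0235]
```

Emit:
step_arm(deltas=[[29,19,0,0,0,-6.6,1],[29,19,0,0,0,-6.6,1],[29,19,0,0,0,-6.6,1],[30.5,20,0,0,0,-6.6,1],[0,0,0,0,0,0,1]])

```text
clock: 36.55
tcp_pos: [0.662, 0.0845, 0.1609]
orientation: [0.0, -0.563, 0.826, 0.001]
wrist_force: [-0.4, -0.7, -0.9]
finger_gap: 0.0724
grip_force: 0.0
```

Emit:
step_arm(deltas=[[0,0,-35,0,0,0,1],[0,0,-20,0,0,0,1],[0,0,0,0,0,0,1],[0,0,0,0,0,0,1]])

```text
clock: 36.95
tcp_pos: [0.6584, 0.0823, 0.1078]
orientation: [-0.001, -0.563, 0.826, 0.001]
wrist_force: [0.5, 0.8, 0.5]
finger_gap: 0.0852
grip_force: 0.0
```

```bash
python3 - <<'E'
from m import *
st();c=cam('scene');P=allpts(c);Z=P[...,2];h,s,v=cv2.split(cv2.cvtColor(c['image'],cv2.COLOR_RGB2HSV))
r=((h<6)|(h>174))&(s>150)&(v>60)&(Z>.045)&(Z<.08)&(P[...,1]<.2)&(P[...,1]>-.1)&(P[...,0]<.72)
print(r.sum(),P[r].mean(0))
E
```

```text
clock 36.95
joint_pos [ 3.3000e-03  5.4100e-01  8.8300e-02  1.1201e+00  4.0000e-04 -1.1932e+00]
tcp_pos [0.6584 0.0823 0.1078]
orientation [-7.000e-04 -5.632e-01  8.263e-01  7.000e-04]
wrist_force [0.4967 0.8276 0.5017]
finger_gap 0.0852
grip_force 0.0
34 [0.66001478 0.08005716 0.06103838]
```

Emit:
step_arm(deltas=[[0,3,-30,0,0,0,1],[0,0,-20,0,0,0,1],[0,0,-12,0,0,0,1],[0,0,0,0,0,0,1]])

```text
clock: 37.4
tcp_pos: [0.6585, 0.0858, 0.0455]
orientation: [-0.001, -0.563, 0.826, 0.001]
wrist_force: [-0.2, 0.2, -0.0]
finger_gap: 0.0858
grip_force: 0.0
```

Emit:
step_arm(deltas=[[0,0,0,0,0,0,-1],[0,0,0,0,0,0,-1],[0,0,0,0,0,0,-1],[0,0,0,0,0,0,-1],[0,0,0,0,0,0,-1]], newtons=25)

```text
clock: 37.9
tcp_pos: [0.6587, 0.0863, 0.0465]
orientation: [-0.0, -0.563, 0.826, 0.0]
wrist_force: [-7.6, 1.0, 12.6]
finger_gap: 0.0131
grip_force: 29.2
```

Emit:
step_arm(deltas=[[0,0,0,0,0,0,-1],[0,0,0,0,0,0,-1],[0,0,0,0,0,0,-1]])

```text
clock: 38.2
tcp_pos: [0.6587, 0.0863, 0.0467]
orientation: [-0.0, -0.564, 0.826, 0.0]
wrist_force: [-3.3, 1.6, 5.7]
finger_gap: 0.0129
grip_force: 25.3
```

```bash
python3 - <<'E'
import numpy as np
s=np.rad2deg(np.arctan2(85.5-106.5,658.5-589.7))+360
n=19;a=np.deg2rad(np.linspace(s,185.3,n+1));p=71.9*np.c_[np.cos(a),np.sin(a)]
print(s,(s-185.3)/n,np.round(np.diff(p,axis=0),1).tolist(), p[-1]+[589.7,106.5])
E
```

```text
343.026104332756 8.301373912250316 [[-3.8, -9.7], [-5.1, -9.1], [-6.4, -8.2], [-7.5, -7.2], [-8.5, -6.1], [-9.2, -4.8], [-9.8, -3.4], [-10.2, -1.9], [-10.4, -0.4], [-10.4, 1.1], [-10.1, 2.5], [-9.6, 4.0], [-8.9, 5.3], [-8.1, 6.6], [-7.1, 7.7], [-5.9, 8.6], [-4.6, 9.4], [-3.2, 9.9], [-1.7, 10.3]] [518.1073942   99.85855476]
```

Emit:
step_arm(deltas=[[-3.8,-9.7,0,0,0,-8.3,-1],[-5.1,-9.1,0,0,0,-8.3,-1],[-6.4,-8.2,0,0,0,-8.3,-1],[-7.5,-7.2,0,0,0,-8.3,-1],[-8.5,-6.1,0,0,0,-8.3,-1]])

```text
clock: 38.7
tcp_pos: [0.6275, 0.0461, 0.0467]
orientation: [0.0, -0.232, 0.973, 0.001]
wrist_force: [-3.2, 4.3, 5.4]
finger_gap: 0.0129
grip_force: 25.3
```

Emit:
step_arm(deltas=[[-9.2,-4.8,0,0,0,-8.3,-1],[-9.8,-3.4,0,0,0,-8.3,-1],[-10.2,-1.9,0,0,0,-8.3,-1],[-10.4,-0.4,0,0,0,-8.3,-1],[-10.4,1.1,0,0,0,-8.3,-1]])

```text
clock: 39.2
tcp_pos: [0.5779, 0.0365, 0.0467]
orientation: [0.001, 0.128, 0.992, 0.0]
wrist_force: [-0.6, 2.1, 3.2]
finger_gap: 0.013
grip_force: 25.2
```

Emit:
step_arm(deltas=[[-10.1,2.5,0,0,0,-8.3,-1],[-9.6,4,0,0,0,-8.3,-1],[-8.9,5.3,0,0,0,-8.3,-1],[-8.1,6.6,0,0,0,-8.3,-1],[0,0,0,0,0,0,-1]])

```text
clock: 39.7
tcp_pos: [0.5404, 0.0551, 0.0467]
orientation: [0.0, 0.404, 0.915, -0.0]
wrist_force: [-2.4, -1.7, 4.8]
finger_gap: 0.013
grip_force: 25.2
```

Emit:
step_arm(deltas=[[-7.1,7.7,0,0,0,-8.3,-1],[-5.9,8.6,0,0,0,-8.3,-1],[-4.6,9.4,0,0,0,-8.3,-1],[0,0,0,0,0,0,-1]])

```text
clock: 40.1
tcp_pos: [0.5227, 0.081, 0.0466]
orientation: [-0.0, 0.592, 0.806, -0.0]
wrist_force: [-3.8, -1.0, 6.6]
finger_gap: 0.0129
grip_force: 25.5
```

Emit:
step_arm(deltas=[[-3.2,9.9,0,0,0,-8.3,-1],[-1.7,10.3,0,0,0,-8.3,-1],[0,0,0,0,0,0,-1],[0,0,0,0,0,0,-1]])

```text
clock: 40.5
tcp_pos: [0.5181, 0.1, 0.0466]
orientation: [0.0, 0.701, 0.713, -0.001]
wrist_force: [-4.2, -2.0, 7.8]
finger_gap: 0.0126
grip_force: 25.6
```

Emit:
step_arm(deltas=[[0,0,0,0,0,0,1],[0,0,0,0,0,0,1],[0,0,0,0,0,0,1],[0,0,0,0,0,0,1],[0,0,0,0,0,0,1]])

```text
clock: 41.0
tcp_pos: [0.5187, 0.1007, 0.046]
orientation: [-0.0, 0.702, 0.713, 0.0]
wrist_force: [0.3, 0.4, 0.6]
finger_gap: 0.0837
grip_force: 0.0
```

Emit:
step_arm(deltas=[[0,0,30,0,0,0,1],[0,0,40,0,0,0,1],[0,0,40,0,0,0,1],[0,0,40,0,0,0,1],[0,-20,10,0,0,0,1]])

```text
clock: 41.5
tcp_pos: [0.521, 0.0819, 0.2111]
orientation: [0.003, 0.701, 0.714, 0.003]
wrist_force: [0.7, -0.3, 0.4]
finger_gap: 0.0856
grip_force: 0.0
```

Emit:
step_arm(deltas=[[0,0,0,0,0,0,1],[0,0,0,0,0,0,1]])

```text
clock: 41.7
tcp_pos: [0.5185, 0.0806, 0.2058]
orientation: [-0.0, 0.702, 0.712, 0.0]
wrist_force: [-0.7, 0.9, -0.1]
finger_gap: 0.0856
grip_force: 0.0
```

```bash
python3 - <<'E'
from m import *
st()
X=np.array([-.0924,.9957]);Y=np.array([-.9957,-.0924]);M=np.array([.538,.1215])
for n in ('wrist','scene','top'):
    c=cam(n,'f_%s.png'%n);P=allpts(c);Z=P[...,2];h,s,v=cv2.split(cv2.cvtColor(c['image'],cv2.COLOR_RGB2HSV))
    r=((h<6)|(h>174))&(s>150)&(v>60)&(Z>.06)&(Z<.08)&(P[...,1]<.2)&(P[...,1]>0)&(P[...,0]<.72)
    if r.sum(): print(n,'peg',r.sum(),P[r].mean(0).round(4))
    q=P[...,:2]-M;x=q@X;y=q@Y
    b=(h>100)&(h<130)&(s>90)&(v>25)&(abs(x)<.04)&(abs(y)<.03)&(Z>-.01)
    if b.sum(): print(n,'blue x',b.sum(),np.percentile(x[b],[0,10,50,90]).round(4))
    b=(h>100)&(h<130)&(s>110)&(v>40)&(P[...,1]<-.05)&(P[...,1]>-.4)&(P[...,0]>.4)&(P[...,0]<.8);print('left in tray',b.sum())
a=cv2.imread('pics/f_wrist.png')[60:330,190:520];cv2.imwrite('pics/fw.png',cv2.resize(a,None,fx=2,fy=2))
E
```

```text
clock 41.7
joint_pos [ 1.0000e-03  2.2510e-01 -1.3470e-01  1.2110e+00  4.0000e-04  1.5572e+00]
tcp_pos [0.5185 0.0806 0.2058]
orientation [-1.000e-04  7.019e-01  7.122e-01  1.000e-04]
wrist_force [-0.7283  0.946  -0.1043]
finger_gap 0.0856
grip_force 0.0
wrist peg 308 [0.5178 0.1016 0.0677]
wrist blue x 269 [0.0104 0.0116 0.0196 0.0338]
left in tray 0
scene peg 21 [0.5185 0.0978 0.0665]
scene blue x 37 [-0.0383 -0.0322  0.0087  0.0106]
left in tray 0
left in tray 0
```

View pics/fw.png

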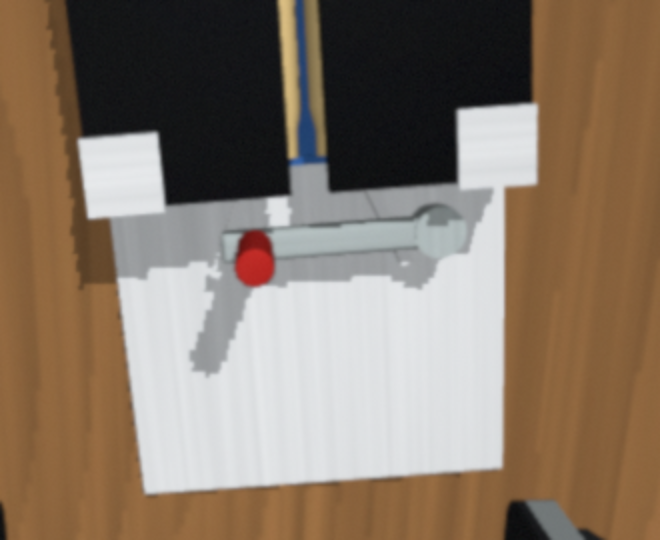

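View pics/f_scene.png

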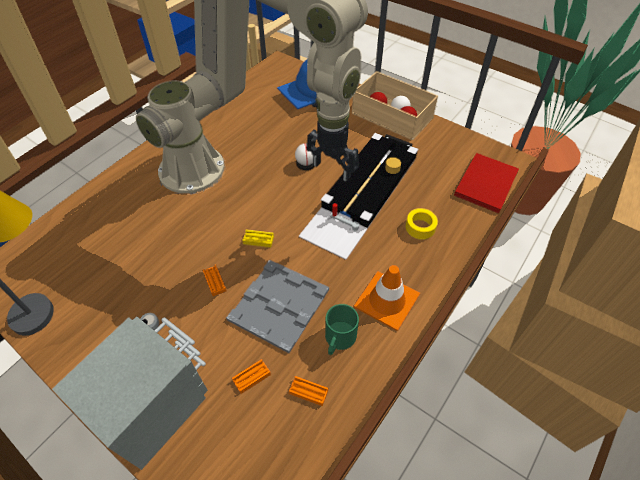

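The last carrier's rear edge is about 10 mm inside the roof edge, and the bar lies parallel to the edge and fully across the mouth. The tray is empty and the other objects have not moved.

```bash
python3 -c "
from workcell import *
print(hand_in())"
```

```text
the job is handed in; nothing more can be done
None
```

All three bail carriers present are in the tunnel, with the last one's rear about 10 mm inside the roof edge. The turnbutton is back across the mouth, the mug, cone, ball, tin, tape and counter were not touched, and the job is handed in.

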